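Stamp the parcel's label

ROBOT

A 6-joint arm with a two-finger parallel gripper is mounted at the origin on the work surface. World frame = base frame: x ahead of the robot, y to its left, z up, the work surface at z = 0. Lengths are in m, angles in rad, forces in N, time in s.
With the tool pointing down it reaches from about 0.3 to 0.775 m from the base axis. Payload 14.6 kg.
Tool frame: the origin (TCP) lies midway between the tips of the shut fingers; the grasp point (between the pads) lies 19 mm behind it; z points along the fingers, y is the line along which they close (so a half turn about z gives the same grasp; the last joint's range is limited). The gripper opens to 94 mm and grips with 3 to 60 N. Pads are 16 mm wide; open, the fingers measure 119 mm over their backs; the gripper's body (75 mm by 177 mm) begins 78 mm behind the grasp point.
Start: joints at [-1.254, 0.3, 1.521, -0, 1.321, -0.067], TCP at [0.206, -0.51, 0.205] pointing down, gripper open.
Joint ranges: [-3.03, 3.03], [-0.79, 2.21], [0.23, 2.52], [-1.04, 4.18], [0, 3.07], [-2.55, 2.55]. Speed limits (rad/s): [2.22, 2.22, 2.57, 3.14, 3.14, 3.14].

INTERFACE

Orientations are given as [roll, pitch, yaw] about the fixed x, y, z axes, in that order (R = Rz(yaw) Ry(pitch) Rx(roll)).
In Python, from workcell import * gives the robot as it stands. Calls block until the motion is done:
- reach(position, orientation): joint-space move of the TCP to a pose.
- line_to(position, orientation=None, v=0.15, force_limit=None): straight line of the TCP; orientation=None keeps the orientation; v is the mean speed in m/s. With force_limit (N) it stops when the force on the tool has changed by that much, and returns True; else False.
- move_joints(angles): joint-space move.
- set_gripper(opening): finger opening in m; the grip force is fixed at half the most; returns when the fingers have stopped.
- pause(seconds).
- ik(position, orientation): joint angles nearest the present ones, or None.
- read_state(): the state.
- get_image(name): name is "scene" or "top" or "wrist"; returns a dict with "pixels" (384x512x3 uint8, blue, green, red), "fov_y" (degrees; the focal length in pixels is half the picture's height over the tangent of half this angle, whatever the lens; pixels are square), "cx", "cy" (the principal point, pixels), "origin" and "rotation" of the camera in the world; the wrist camera has in their place "hand_eye" (4x4, takes a point from camera to tool coordinates, whose origin is the TCP and whose axes are the flange's). Camera axes: x right, y down, z forward; pixel columns grow to the right and rows downward; lengths in m; the calibration is good to about 2 mm. A picture is of the moment at which its call begins: read the wrist's pose just before it. There is no depth.
A pose or a line that the arm cannot do raises MotionError and nothing moves.
- close_job(): hands the job in; it is judged then, once.
The state is a dict: "time_s": time; "joint_pos": joint angles; "dq": joint speeds; "effort": joint torques, N m; "tcp_pos": TCP position; "ee_rot": TCP orientation; "force": force on the tool from outside, world axes, zero at the start; "moment": the same for the moment, N m; "grip_width": finger opening in m; "finger_force": force on a finger pad.
Only numpy, scipy, OpenCV 4.12 (cv2) and the standard library are available. Lean on these libraries where they do the work, as an engineer would, in place of code of your own. Each camera call takes 0.05 s, during which the arm holds its last target. There are 200 camera calls.

TASK

Stamp the parcel: stand the blue-handled stamp centred inside the blue frame printed on the parcel's white label, its long side along the frame's long side, press its handle fully down to the stop and let it spring all the way back up. Leave the stamp standing there by itself. Do not press the blue stamp fully down anywhere else, and leave the red-handled stamp alone where it is.

Things in the scene. Friction and masses are not known exactly. Their poses are not given: they have to be found in the camera images.
- blue_stamp (a point): Blue-handled stamp, loose, 140-210 g, 102 mm tall: grey housing on a black foot (mm: 54 along x, 40 along y, 44 tall), above it a blue sprung handle block (46 along x, 28 along y, 40 tall, from 62 to 102 mm up). Point: on its centre line 82 mm above the foot, mid-handle when up; it stays with the housing. x: long side, z up. Grip the handle across y; lifting by it is fine.
- blue_handle (a joint): How far the blue handle is pressed down into its stamp, in m: 0 up, 0.014 at its bottom stop. A spring pushes it up, with about 3 N at the top and 8.5 N at the stop.
- frame (a point): Centre of the blue frame (70 mm along x by 54 mm along y) printed on the white label of a brown cardboard parcel, 160 x 200 x 40 mm, which lies flat on the desk and does not move. The point is on the parcel's top face, 40 mm above the desk, where the stamp's foot is to stand; x is the frame's long side, z up.
- red_stamp (a point): A second, otherwise identical stamp with a red handle, loose on the desk, to be left alone. Point and axes as on the blue one: 82 mm above its foot, on its centre line.

How it is judged:
On the way:
1. with the blue stamp standing in the frame, its handle is pressed fully down to the stop (horizontal distance between blue_stamp and frame below 0.015 m and z of blue_stamp in the frame of frame between 0.077 and 0.087 m and angle between blue_stamp's own z axis and vertical below 0.12 rad and angle between the x axis of blue_stamp and the x axis of frame, either way round below 0.3 rad and value of joint blue_handle above 0.0125 m), for 0.1 s.
At the end, for the whole second after the job is handed in: The blue stamp stands upright (within 7 degrees) by itself on the parcel's top face, its centre within 15 mm of the frame's centre and its long side within 17 degrees of the frame's long side (either way round), with its handle sprung back up (less than 2 mm down) (horizontal distance between blue_stamp and frame below 0.015 m and z of blue_stamp in the frame of frame between 0.077 and 0.087 m and angle between blue_stamp's own z axis and vertical below 0.12 rad and angle between the x axis of blue_stamp and the x axis of frame, either way round below 0.3 rad and value of joint blue_handle below 0.002 m); the robot touches nothing.
It fails at once if the blue handle is pressed fully down (over 12.5 mm) while the stamp is more than 25 mm off the frame's centre (value of joint blue_handle above 0.0125 m and horizontal distance between blue_stamp and frame above 0.025 m).
It fails at once if the red stamp is moved by more than 20 mm (distance of red_stamp from where it was at the start of the episode above 0.02 m).
It also fails if it takes over 45 s, if anything falls off the work surface, if the arm or the gripper's body presses on something with over 40 N, if the wrist force passes 120 N, or if a joint passes its speed limit or range.

## Working session

There is one attempt and no reset: what is moved stays moved. The work goes in short steps, each a Python script; the robot and the scene stay as the last script left them, time stands still between calls to the robot, and variables do not carry over. Pictures are saved under pics/ and viewed, at most 10 in all, crops included, and the job is handed in when it is done.

```bash
mkdir -p pics; ls; python3 - <<'E'
from workcell import *
import cv2,numpy as np
for n in("top","scene"):
    d=get_image(n);cv2.imwrite(f"pics/{n}0.png",d["pixels"])
    print(n,{k:np.round(v,4).tolist() for k,v in d.items() if k!="pixels"})
print(read_state())
E
```

```text
pics
top {'fov_y': 55.9182, 'cx': 251.8162, 'cy': 194.2363, 'origin': [0.448, 0.046, 0.8939], 'rotation': [-3.0229, 0.0073, -1.5435]}
scene {'fov_y': 48.1395, 'cx': 251.31, 'cy': 183.8191, 'origin': [0.8594, -0.2258, 0.8079], 'rotation': [-2.5947, -0.0075, 0.9138]}
{'time_s': 0.1, 'joint_pos': array([-1.25357008e+00,  3.00422483e-01,  1.52149304e+00, -3.89740193e-05,
        1.32072527e+00, -6.65781966e-02]), 'dq': array([-0.00019261, -0.00269286, -0.00134025, -0.00072958,  0.00060364,
        0.00020053]), 'effort': array([-3.27721118e-04, -5.32646656e+01, -3.53288162e+01,  7.09033920e-02,
        2.34648568e-02, -4.01061038e-05]), 'tcp_pos': array([ 0.20587406, -0.50976443,  0.20495025]), 'ee_rot': array([-3.14054433e+00, -3.20635512e-05,  3.83814094e-01]), 'force': array([ 0.33963472, -0.49106967,  0.7214519 ]), 'moment': array([-0.04714917,  0.0426662 ,  0.04652105]), 'finger_force': 0.0, 'grip_width': 0.09410464435588863}
```

View pics/top0.png

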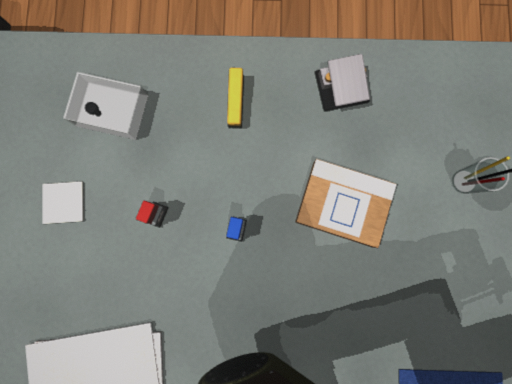

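View pics/scene0.png

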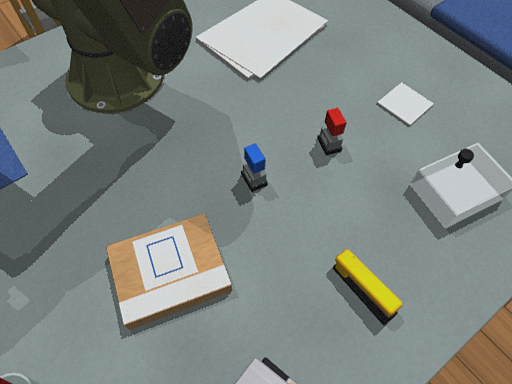

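Top view: the parcel's blue frame is around (346,209), the blue stamp at (236,228) and the red at (150,212). I'll enlarge both views.

```bash
python3 - <<'E'
import cv2,numpy as np
t=cv2.imread("pics/top0.png");s=cv2.imread("pics/scene0.png")
r=lambda a,k:cv2.resize(a,None,fx=k,fy=k,interpolation=cv2.INTER_CUBIC)
A=r(t[180:250,210:370],5)   # 800x350
c=np.zeros((600,800,3),np.uint8); c[:350]=A
c[350:600,:200]=r(s[140:190,235:275],5); c[350:600,220:220+300]=r(s[225:275,140:200],5)
cv2.imwrite("pics/crop.png",c)
E
```

```text
(no output)
```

View pics/crop.png

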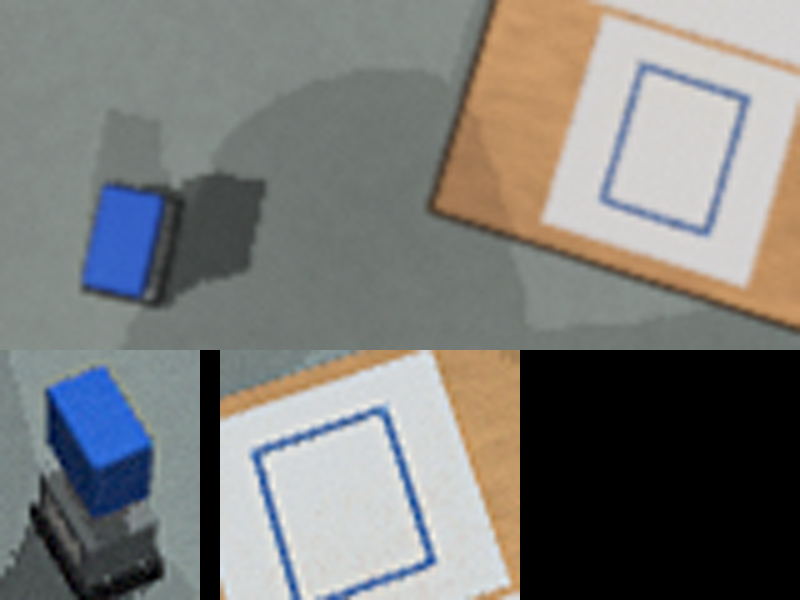

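The crop shows the handle top's corners at (104,184),(165,191),(142,297),(83,290) and the frame's corners at (640,63),(749,98),(709,235),(602,202), both in 5x crop pixels. Next I locate them and check their sizes.

```bash
cat > h.py <<'E'
from workcell import *
import cv2,numpy as np
from scipy.spatial.transform import Rotation as R
def ray(d,uv,z,T=None):
    f=192/np.tan(np.radians(d["fov_y"])/2)
    uv=np.atleast_2d(uv).astype(float)
    r=np.c_[(uv[:,0]-d["cx"])/f,(uv[:,1]-d["cy"])/f,np.ones(len(uv))]
    if T is None:
        M=np.array(d["rotation"]);M=R.from_euler("xyz",M).as_matrix() if M.size==3 else M; o=np.array(d["origin"])
    else: M,o=T[:3,:3],T[:3,3]
    r=r@M.T
    return o+r*((z-o[2])/r[:,2])[:,None]
def rect(P):
    e=np.roll(P,-1,0)-P
    L=np.linalg.norm(e,axis=1); a=(e[1]-e[3])[:2] if L[1]+L[3]>L[0]+L[2] else (e[0]-e[2])[:2]
    return P.mean(0).round(4),(L*1e3).round(1),round(float(np.arctan2(a[1],a[0])),3)
E
python3 - <<'E'
from h import *
t=get_image("top");s=get_image("scene")
c=lambda p,x,y,X=0,Y=0:(np.array(p)-[X,Y]+.5)/5-.5+[x,y]
print("hand top",rect(ray(t,c([(104,184),(165,191),(142,297),(83,290)],210,180),.102)))
print("frame top",rect(ray(t,c([(640,63),(749,98),(709,235),(602,202)],210,180),.04)))
print("hand sc",rect(ray(s,c([(47,390),(105,366),(152,438),(97,468)],235,140,0,350),.102)))
print("frame sc",rect(ray(s,c([(254,453),(385,408),(435,562),(300,605)],140,225,220,350),.04)))
print("red",ray(t,(146,212),.102))
E
```

```text
hand top (array([0.4678, 0.0905, 0.102 ]), array([26.9, 47.1, 25.9, 46.9]), 2.969)
frame top (array([ 0.5193, -0.165 ,  0.04  ]), array([53.8, 68. , 52.1, 68.8]), 2.867)
hand sc (array([0.4681, 0.091 , 0.102 ]), array([26.6, 40.2, 26.4, 43. ]), -0.173)
frame sc (array([ 0.5188, -0.1642,  0.04  ]), array([52. , 67.3, 51.3, 65.3]), -0.276)
red [[0.49681694 0.28565014 0.102     ]]
```

Both cameras agree to within 1 mm and the sizes fit. Grasp next.

```bash
python3 - <<'E'
from h import *
o=[np.pi,0,-0.1725]
print(ik([.468,.0908,.2],o), ik([.519,-.1646,.2],[np.pi,0,-.275]))
reach([.468,.0908,.18],o)
line_to([.468,.0908,.066],v=.1,force_limit=8)
set_gripper(.015)
s=read_state();print(s["grip_width"],s["finger_force"],s["tcp_pos"],s["force"])
line_to([.468,.0908,.18],v=.1)
s=read_state();print(s["grip_width"],s["force"],s["time_s"])
reach([.519,-.1646,.18],[np.pi,0,-.275])
line_to([.519,-.1646,.125],v=.1)
cv2.imwrite("pics/s1.png",cv2.resize(get_image("scene")["pixels"][130:330,60:300],None,fx=3,fy=3))
s=read_state();print(s["grip_width"],s["tcp_pos"],s["ee_rot"],s["force"],s["time_s"])
E
```

```text
[ 1.14787085e-01  1.40922357e-01  1.72804832e+00 -4.44089210e-16
  1.27262197e+00  1.85808341e+00] [-3.74385369e-01  2.92029121e-01  1.54407209e+00 -4.44089210e-16
  1.30549144e+00  1.47141096e+00]
0.028025875352182608 29.880895614624023 [0.46798664 0.09078198 0.06597612] [ 0.10700344 -0.25147335 -0.33208779]
0.027836158466315698 [-0.93951617  0.25257641 -1.52175244] 6.1417
0.02763502711151161 [ 0.51940501 -0.16457928  0.12576962] [ 3.14145951e+00 -1.23348869e-03 -2.74702975e-01] [ 0.77872572 -0.14981369 -1.29189765] 7.9083
```

View pics/s1.png

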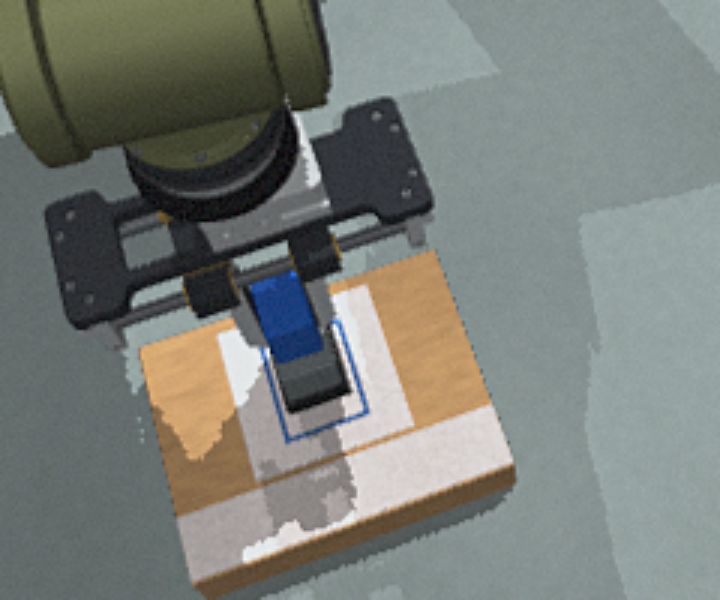

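The blue handle (285,310 in the crop) is held upright, just above the frame. Lower, then press while gripping.

```bash
python3 - <<'E'
from h import *
x,y=.519,-.1646
def p(m):
    s=read_state();print(m,s["tcp_pos"].round(4),s["force"].round(2),round(s["grip_width"],4),round(s["time_s"],2))
line_to([x,y,.108],v=.04); p("near")
print(line_to([x,y,.100],v=.02,force_limit=3.5)); p("contact")
print(line_to([x,y,.086],v=.02,force_limit=18)); pause(.3); p("pressed")
line_to([x,y,.1055],v=.03); p("up")
set_gripper(.06); pause(.2); p("open")
line_to([x,y,.22],v=.12)
reach([x-.1,y-.2,.25],[np.pi,0,-.275]); p("away")
for n,b in(("scene",(225,325,100,240)),("top",(150,250,290,430))):
    cv2.imwrite(f"pics/{n}2.png",cv2.resize(get_image(n)["pixels"][b[0]:b[1],b[2]:b[3]],None,fx=5,fy=5,interpolation=2))
E
python3 -c "
import cv2
" 
```

```text
near [ 0.519  -0.1646  0.1079] [ 0.27  0.17 -0.77] 0.0279 8.48
True
contact [ 0.5193 -0.1648  0.1045] [ 1.39 -1.01  4.24] 0.0279 8.78
True
pressed [ 0.5197 -0.165   0.0918] [-0.84  0.23  7.65] 0.0277 9.75
up [ 0.5188 -0.1645  0.1052] [ 0.81 -0.22  3.46] 0.0278 10.37
open [ 0.519  -0.1646  0.1055] [-0.31 -0.1   0.04] 0.0598 11.25
away [ 0.4195 -0.3638  0.2496] [ 0.31  0.39 -0.01] 0.0603 13.26
```

View pics/top2.png

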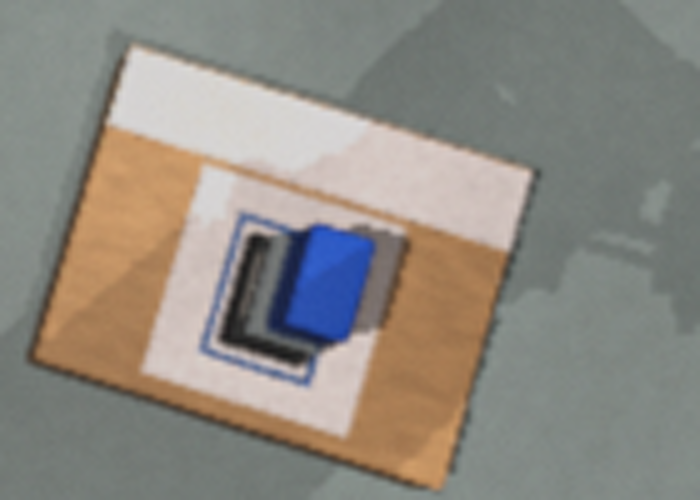

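Top view: the stamp stands squarely inside the frame with the handle up, around (331,284) in the crop. The stroke so far was about 13.7 mm, with only 7.7 N held, so the stop isn't certain. I'll press again from above with shut fingers.

```bash
python3 - <<'E'
from h import *
t=get_image("top")
c=(np.array([(312,224),(376,240),(350,342),(282,330)])+.5)/5-.5+[290,150]
h=rect(ray(t,c,.142));print(h)
f=np.array([.519,-.1646])
assert np.linalg.norm(h[0][:2]-f)<.008
x,y=(h[0][:2]+f)/2;o=[np.pi,0,-.275]
def p(m):
    s=read_state();print(m,s["tcp_pos"].round(4),s["force"].round(2),round(s["time_s"],2))
set_gripper(0);reach([x,y,.2],o);line_to([x,y,.147],v=.08);p("above")
print(line_to([x,y,.137],v=.02,force_limit=2.5));p("touch")
print(line_to([x,y,.124],v=.02,force_limit=32));p("stop");pause(.3);p("held")
line_to([x,y,.2],v=.06);reach([x-.1,y-.2,.25],o);p("away")
v=[cv2.resize(get_image(n)["pixels"][b[0]:b[1],b[2]:b[3]],None,fx=4,fy=4,interpolation=2) for n,b in(("scene",(210,330,100,200)),("top",(150,270,290,390)))]
cv2.imwrite("pics/end.png",np.hstack(v))
E
```

```text
(array([ 0.5178, -0.1627,  0.142 ]), array([27.3, 44.3, 28.4, 46.4]), 2.876)
above [ 0.5186 -0.1638  0.1475] [-0.24  0.54  0.82] 16.13
True
touch [ 0.5186 -0.1637  0.1403] [ 0.82 -0.35  4.12] 16.52
True
stop [ 0.5194 -0.164   0.1284] [-3.14  1.2   8.57] 17.22
held [ 0.5193 -0.1639  0.1283] [-3.08  0.91  9.15] 17.52
away [ 0.4189 -0.3628  0.2496] [-0.3  -0.54 -0.86] 19.78
```

View pics/end.png

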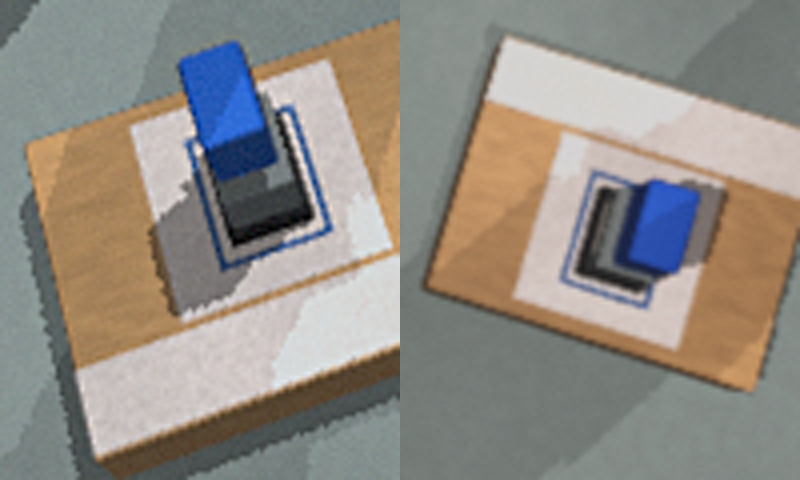

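The force spiked past 32 N and then held at 9.2 N, about 13.7 mm down, so the handle reached the stop. The stamp now stands centred with its handle up. Handing in.

```bash
python3 -c "
from workcell import *
print(close_job())"
```

```text
the job is handed in; nothing more can be done
None
```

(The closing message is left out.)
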